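# Make up the urine screening tray at the cassette dispenser

### The arm

A 6-joint arm with a two-finger parallel gripper is mounted at the origin on a cart in front of the work surface, level with it; the furniture and walls round the work are solid. World frame = base frame: x ahead of the robot, y to its left, z up, the work surface at z = 0. Lengths are in m, angles in rad, forces in N, time in s.
With the tool pointing down it reaches from about 0.375 to 0.975 m from the base axis. Payload 3.8 kg.
Tool frame: the origin (TCP) lies midway between the tips of the shut fingers; the grasp point (between the pads) lies 19 mm behind it; x points along the fingers, y is the direction in which the jaws open and shut, and the axes are right-handed (so a half turn about x gives the same grasp; the last joint's range is limited). The gripper opens to 88 mm and grips with 3 to 60 N. Pads are 18 mm wide; open, the fingers measure 123 mm over their backs; the gripper's body (75 mm by 187 mm) begins 45 mm behind the grasp point.
Start: joints at [-1.374, 0.264, 1.604, -0, 1.274, -0.037], TCP at [0.156, -0.657, 0.239] pointing down, gripper open.
Joint ranges: [-2.63, 2.63], [-0.94, 2.18], [0.31, 2.57], [-1.31, 4.45], [0, 2.66], [-2.55, 2.55]. Speed limits (rad/s): [2.57, 2.57, 3.14, 3.14, 3.14, 3.14].

### API

Orientations are given as a rotation vector (axis times angle).
In Python, from cell import manip, inverse_kinematics, cams, order gives the robot as it stands. Calls block until the motion is done:
- manip.move_pose(position, orientation): joint-space move of the TCP to a pose.
- manip.move_linear(position, rate=0.15, rot=None): straight line of the TCP; rot=None keeps the orientation; rate is the mean speed in m/s.
- manip.set_joints(angles): joint-space move.
- manip.set_gripper(opening, force=None): finger opening in m; force is the grip in N (None keeps the last); returns when the fingers have stopped.
- manip.dwell(seconds).
- inverse_kinematics(position, orientation): joint angles nearest the present ones, or None.
- manip.state(): the state.
- cams.capture(name): name is "scene" or "side" or "wrist"; returns a dict with "image" (420x560x3 uint8, blue, green, red), "z_map" (420x560 float32, m along the optical axis (not along the pixel's ray), 0 where there is no reading), "intrinsics" (3x3 intrinsics, pixels), "position" and "orientation" of the camera in the world; the wrist camera has in their place "T_tool_cam" (4x4, takes a point from camera to tool coordinates, whose origin is the TCP and whose axes are the tool frame's). Camera axes: x right, y down, z forward; pixel columns grow to the right and rows downward; lengths in m; the calibration is good to about 2 mm. The wrist camera is an equidistant fisheye: a pixel r from the principal point sees the ray r / f radians off the axis. A picture is of the moment at which its call begins: read the wrist's pose just before it.
A pose or a line that the arm cannot do raises manip.IKError and nothing moves.
- order.close_job(): hands the job in, once; it reports no verdict.
The state is a dict: "clock": time; "joint_pos": joint angles; "joint_velocities": joint speeds; "tau": joint torques, N m; "tool_pos": TCP position; "tcp_rot": TCP orientation; "contact_force": force on the tool from outside, world axes, zero at the start; "moment": the same for the moment, N m; "gripper_width": finger opening in m.
Only numpy, scipy, OpenCV 4.12 (cv2) and the standard library are available. Lean on these libraries where they do the work, as an engineer would, in place of code of your own. Each camera call takes 0.05 s, during which the arm holds its last target. There are 200 camera calls.

### The job

Make up the screening tray: slide it gently along the desk up to the lever dispenser so that its empty compartment lies under the chute, then press the sprung lever fully down and let it come fully up once for each of the three sample pots on the foam block, so that exactly three test cassettes drop into that compartment. The tray's other compartment must end up with one control vial, standing, and one pen, lying: one of these is already in it, so add one of the missing kind from the desk and leave the spare vials and pens where they are.

Things in the scene. Friction and masses are not known exactly. Their poses are not given: they have to be found in the camera images.
- dispenser: Test cassette dispenser, fixed to the desk: grey housing 96 x 84 mm, 58 mm high, upright magazine on it (top at 134 mm). Origin on the desk under the magazine's centre; x from chute to lever, z up. Flat front face at x = -18 mm: push the tray against it. Each full press pushes the lowest of 5 stacked cassettes out and down the chute; the stack drops on when the lever is fully up.
- lever (a joint): Lever angle, rad: 0 = up at rest (handle 0.25 rad above level), 0.5 = fully down at its stop. Pivot along the dispenser's y axis at x = 47, z = 121 mm. A spring returns it; the paddle needs about 2 N to start, 7 N at the stop. A cassette drops between 0.35 and 0.45.
- paddle (a point): Middle of the top face of the black paddle (36 x 46 mm) at the end of the lever; goes about 50 mm down in a full press (from 153 to 104 mm above the desk); at rest 145 mm from the dispenser's origin along its x axis. Press it straight down.
- chute_lip (a point): Middle of the chute's lower edge, 37 mm from the dispenser's origin towards -x and 29 mm above the desk. The chute is 78 mm wide. Cassettes fall off here.
- tray: Loose plastic kit tray, 0.4 kg, 185 (x) x 156 (y) x 22 mm high (rim bead to 25), walls and floor 3 mm. Origin: centre of its underside. A divider along y at x = -4 mm, 19 mm high, parts the empty compartment (x -2 to +89 mm) from the other (x -89 to -6 mm); both are 150 mm long in y. Starts in front of the chute, its +x wall facing the dispenser, axes roughly along the dispenser's.
- analyser_corner (a point): Lower left front corner, as the robot sees it, of the tall grey analyser at the back of the desk: a fixed solid box 680 mm high, whose flat front runs from this point 552 mm to the robot's right, square to the robot, close behind the tray, vials and pens. Keep arm and gripper clear of it.
- cassette_1: White plastic test cassette, 24 x 64 x 7 mm, 14 g, number 1 from the bottom of the stack in the magazine at the start. Origin at the centre of its underside, z along its thickness.
- cassette_2: White plastic test cassette, 24 x 64 x 7 mm, 14 g, number 2 from the bottom of the stack in the magazine at the start. Origin at the centre of its underside, z along its thickness.
- cassette_3: White plastic test cassette, 24 x 64 x 7 mm, 14 g, number 3 from the bottom of the stack in the magazine at the start. Origin at the centre of its underside, z along its thickness.
- cassette_4: White plastic test cassette, 24 x 64 x 7 mm, 14 g, number 4 from the bottom of the stack in the magazine at the start. Origin at the centre of its underside, z along its thickness.
- cassette_5: White plastic test cassette, 24 x 64 x 7 mm, 14 g, number 5 from the bottom of the stack in the magazine at the start. Origin at the centre of its underside, z along its thickness.
- vial_a: Glass control vial with a yellow screw cap (both vials are alike), 22 mm diameter, 46 mm high, 20 g, standing; origin at the centre of its underside, z up. Starts on the desk or in the tray's compartment away from the dispenser.
- vial_b: Glass control vial with a yellow screw cap (both vials are alike), 22 mm diameter, 46 mm high, 20 g, standing; origin at the centre of its underside, z up. Starts on the desk or in the tray's compartment away from the dispenser.
- pen_a: Ball pen (both pens are alike), 138 mm long (its x), 8 mm wide and 8 mm high, 12 g, lying flat; origin at the middle of its length, on its underside; the 124 mm long body that can be gripped reaches from x = -68 to +56 mm. Starts on the desk or in the tray's compartment away from the dispenser.
- pen_b: Ball pen (both pens are alike), 138 mm long (its x), 8 mm wide and 8 mm high, 12 g, lying flat; origin at the middle of its length, on its underside; the 124 mm long body that can be gripped reaches from x = -68 to +56 mm. Starts on the desk or in the tray's compartment away from the dispenser.

How it is judged:
On the way, in this order (a step that is already met when the one before it is completed fails the run):
1. the chute's lip is over the tray's compartment by the dispenser (x of chute_lip in the frame of tray between 0 and 0.086 m and y of chute_lip in the frame of tray between -0.037 and 0.037 m and z of chute_lip in the frame of tray between 0 and 0.08 m), for 0.2 s.
2. the first cassette lies in the tray's compartment by the dispenser (x of cassette_1 in the frame of tray between -0.004 and 0.091 m and y of cassette_1 in the frame of tray between -0.077 and 0.077 m and z of cassette_1 in the frame of tray between -0.001 and 0.032 m), for 0.1 s.
3. the second cassette lies in the tray's compartment by the dispenser (x of cassette_2 in the frame of tray between -0.004 and 0.091 m and y of cassette_2 in the frame of tray between -0.077 and 0.077 m and z of cassette_2 in the frame of tray between -0.001 and 0.032 m), for 0.1 s.
4. the third cassette lies in the tray's compartment by the dispenser (x of cassette_3 in the frame of tray between -0.004 and 0.091 m and y of cassette_3 in the frame of tray between -0.077 and 0.077 m and z of cassette_3 in the frame of tray between -0.001 and 0.032 m), for 0.1 s.
At the end, for the whole second after the job is handed in: The lowest three cassettes lie in the compartment by the dispenser, the other two in the magazine; the tray stands flat; its other compartment holds one vial (upright within 0.2 rad) and one lying pen; spares within 30 mm of their start, out of the tray; lever up (under 0.06 rad); all at rest (all of step 2 and all of step 3 and all of step 4 and x of cassette_4 in the frame of dispenser between -0.006 and 0.006 m and y of cassette_4 in the frame of dispenser between -0.006 and 0.006 m and z of cassette_4 in the frame of dispenser between 0.05 and 0.1 m and x of cassette_5 in the frame of dispenser between -0.006 and 0.006 m and y of cassette_5 in the frame of dispenser between -0.006 and 0.006 m and z of cassette_5 in the frame of dispenser between 0.05 and 0.1 m and ((((x of vial_a in the frame of tray between -0.091 and -0.004 m and y of vial_a in the frame of tray between -0.077 and 0.077 m and z of vial_a in the frame of tray between -0.001 and 0.015 m) and angle between vial_a's own z axis and vertical below 0.2 rad) and distance of vial_b from where it was at the start of the episode below 0.03 m and not (x of vial_b in the frame of tray between -0.091 and -0.004 m and y of vial_b in the frame of tray between -0.077 and 0.077 m and z of vial_b in the frame of tray between -0.001 and 0.015 m)) or (((x of vial_b in the frame of tray between -0.091 and -0.004 m and y of vial_b in the frame of tray between -0.077 and 0.077 m and z of vial_b in the frame of tray between -0.001 and 0.015 m) and angle between vial_b's own z axis and vertical below 0.2 rad) and distance of vial_a from where it was at the start of the episode below 0.03 m and not (x of vial_a in the frame of tray between -0.091 and -0.004 m and y of vial_a in the frame of tray between -0.077 and 0.077 m and z of vial_a in the frame of tray between -0.001 and 0.015 m))) and ((((x of pen_a in the frame of tray between -0.091 and -0.004 m and y of pen_a in the frame of tray between -0.077 and 0.077 m and z of pen_a in the frame of tray between -0.001 and 0.015 m) and angle between pen_a's own x axis and vertical above 1.35 rad) and distance of pen_b from where it was at the start of the episode below 0.03 m and not (x of pen_b in the frame of tray between -0.091 and -0.004 m and y of pen_b in the frame of tray between -0.077 and 0.077 m and z of pen_b in the frame of tray between -0.001 and 0.015 m)) or (((x of pen_b in the frame of tray between -0.091 and -0.004 m and y of pen_b in the frame of tray between -0.077 and 0.077 m and z of pen_b in the frame of tray between -0.001 and 0.015 m) and angle between pen_b's own x axis and vertical above 1.35 rad) and distance of pen_a from where it was at the start of the episode below 0.03 m and not (x of pen_a in the frame of tray between -0.091 and -0.004 m and y of pen_a in the frame of tray between -0.077 and 0.077 m and z of pen_a in the frame of tray between -0.001 and 0.015 m))) and value of joint lever below 0.06 rad and linear speed of each of tray, vial_a, vial_b, pen_a, pen_b, cassette_1, cassette_2, cassette_3 below 0.02 m/s and angle between tray's own z axis and vertical below 0.05 rad and height (world z) of tray below 0.01 m); the robot touches nothing.
It also fails if it takes over 61 s, if anything falls off the work surface, if the arm or the gripper's body presses on something with over 40 N, if the wrist force passes 120 N, or if a joint passes its speed limit or range.

## Working session

There is one attempt and no reset: what is moved stays moved. The work goes in short steps, each a Python script; the robot and the scene stay as the last script left them, time stands still between calls to the robot, and variables do not carry over. Pictures are saved under pics/ and viewed, about 8 in all and at most 12, crops included, and the job is handed in when it is done.

```bash
ls; mkdir -p pics
cat > h.py <<'E'
import numpy as np, cv2
from scipy.spatial.transform import Rotation as R
from cell import manip, inverse_kinematics, cams, order
def rotm(o):
    o=np.array(o,float)
    if o.shape==(3,3): return o
    if o.size==4: return R.from_quat(o).as_matrix()
    return R.from_rotvec(o).as_matrix()
def cloud(c):
    K=c["intrinsics"]; z=c["z_map"]; v,u=np.mgrid[:z.shape[0],:z.shape[1]]
    p=np.stack([(u-K[0,2])/K[0,0]*z,(v-K[1,2])/K[1,1]*z,z],-1)
    P=p@rotm(c["orientation"]).T+np.array(c["position"])
    P[z==0]=np.nan
    return P
E
python3 - <<'E'
from h import *
for n in("scene","side"):
    c=cams.capture(n); cv2.imwrite(f"pics/{n}0.png",c["image"]); np.savez(f"{n}0.npz",**c)
    print(n,c["position"],c["orientation"],c["intrinsics"])
print(manip.state())
E
```

```text
pics
scene [-0.03234747 -0.60060875  0.58818122] [-1.95165508  0.78792378 -0.44810292] [[384.74632638   0.         281.1572445 ]
 [  0.         384.74632638 212.26953303]
 [  0.           0.           1.        ]]
side [0.48193178 1.19981822 0.78625584] [-0.03050003  2.68280425 -1.57976353] [[518.37860338   0.         276.31088843]
 [  0.         518.37860338 215.96730767]
 [  0.           0.           1.        ]]
{'clock': 0.1, 'joint_pos': array([-1.37387183e+00,  2.64664551e-01,  1.60520983e+00,  1.71829597e-06,
        1.27369084e+00, -3.68942515e-02]), 'joint_velocities': array([ 5.66311888e-04, -1.83492090e-03, -9.43501046e-04,  5.55013830e-04,
       -1.07688079e-03, -4.30668327e-05]), 'tau': array([ 2.16022900e-04, -5.03618431e+01, -3.58071184e+01,  7.31436093e-02,
        2.33574706e-02, -6.30979275e-05]), 'tool_pos': array([ 0.15627334, -0.65601697,  0.23753635]), 'tcp_rot': array([ 2.09814232,  0.24851223, -2.09847197]), 'contact_force': array([-0.62714332, -0.93105678, -0.56411613]), 'moment': array([ 0.00726069, -0.03440618,  0.00907345]), 'gripper_width': 0.08842312960790887}
```

View pics/scene0.png

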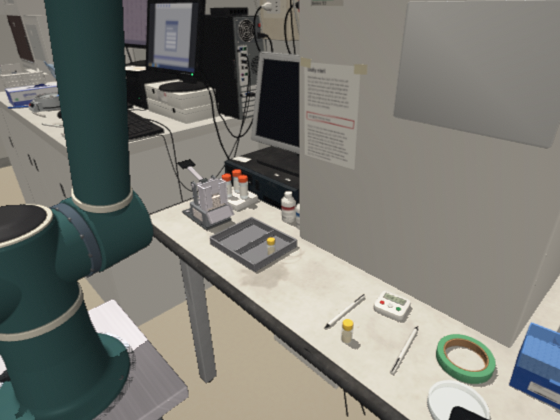

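View pics/side0.png

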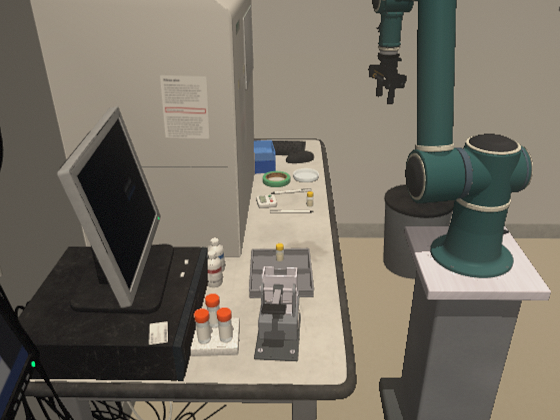

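Scene: vial in the tray at (271,243); pens lie at (328,326)-(364,296) and (394,372)-(418,328); the spare vial is at (347,331); the dispenser is at (210,195) with its lever paddle at (188,165). So a pen is the missing kind. Next I'll turn pixels into positions.

Run:
```python
from h import *
np.set_printoptions(precision=4,suppress=True)
S=dict(np.load("scene0.npz")); D=dict(np.load("side0.npz"))
A=cloud(S);B=cloud(D)
for n,P,l in(("scene",A,[(188,165),(211,237),(243,222),(297,243),(258,266),(271,241),(329,325),(346,311),(363,297),(347,325),(395,371),(406,350),(417,329),(228,180),(237,174),(243,182),(300,225)]),("side",B,[(280,246),(275,211),(292,211),(310,193),(310,203),(282,282),(291,190),(280,290),(250,251),(311,251),(251,292),(239,255),(213,300),(203,316),(225,314)])):
    for u,v in l: print(n,(u,v),P[v,u])
# ortho: height & colour, 2mm/px, x up, y left
for n,P,im in(("scene",A,S["image"]),("side",B,D["image"])):
    o=np.zeros((250,520,3),np.uint8)
    m=(np.abs(P[...,2])<.2)
    ok=m&(P[...,0]>.3)&(P[...,0]<.8)&(P[...,1]>-.54)&(P[...,1]<.5)
    p=P[ok]; s=np.argsort(p[:,2]); c=im[ok][s]; p=p[s]
    o[np.clip(((.8-p[:,0])/.002).astype(int),0,249),np.clip(((.5-p[:,1])/.002).astype(int),0,519)]=c
    cv2.imwrite(f"pics/ortho_{n}.png",o)
a,b=[cv2.imread(f"pics/ortho_{n}.png") for n in("scene","side")]
cv2.imwrite("pics/ortho.png",cv2.resize(np.vstack([a,b]),None,fx=1.15,fy=1.15))
```

```text
scene (188, 165) [0.5176 0.4035 0.1494]
scene (211, 237) [0.437  0.1845 0.0226]
scene (243, 222) [0.5527 0.1894 0.0207]
scene (297, 243) [ 0.6082  0.022  -0.0002]
scene (258, 266) [0.452  0.0043 0.0124]
scene (271, 241) [0.5136 0.0228 0.0494]
scene (329, 325) [ 0.4302 -0.2438  0.0069]
scene (346, 311) [ 0.4874 -0.2425  0.0065]
scene (363, 297) [ 0.5496 -0.2414  0.0065]
scene (347, 325) [ 0.423  -0.292   0.0467]
scene (395, 371) [ 0.4298 -0.3976  0.0061]
scene (406, 350) [ 0.484  -0.3871  0.0082]
scene (417, 329) [ 0.5487 -0.3737  0.0063]
scene (228, 180) [0.6222 0.348  0.0834]
scene (237, 174) [0.6653 0.3558 0.0889]
scene (243, 182) [0.6459 0.3003 0.0839]
scene (300, 225) [0.6247 0.027  0.0487]
side (280, 246) [0.5187 0.0429 0.0539]
side (275, 211) [ 0.5418 -0.2341  0.0086]
side (292, 211) [ 0.4883 -0.2339  0.0089]
side (310, 193) [ 0.4312 -0.2831  0.0476]
side (310, 203) [ 0.4308 -0.2777  0.0145]
side (282, 282) [0.5076 0.2872 0.1164]
side (291, 190) [ 0.4924 -0.3819  0.0097]
side (280, 290) [0.5105 0.3358 0.1317]
side (250, 251) [ 0.6036 -0.0066  0.0058]
side (311, 251) [ 0.4346 -0.0131  0.0025]
side (251, 292) [0.585  0.1989 0.0213]
side (239, 255) [0.6304 0.0288 0.0156]
side (213, 300) [0.6541 0.3248 0.0955]
side (203, 316) [0.6666 0.381  0.0987]
side (225, 314) [0.623  0.3703 0.0955]
```

View pics/ortho.png

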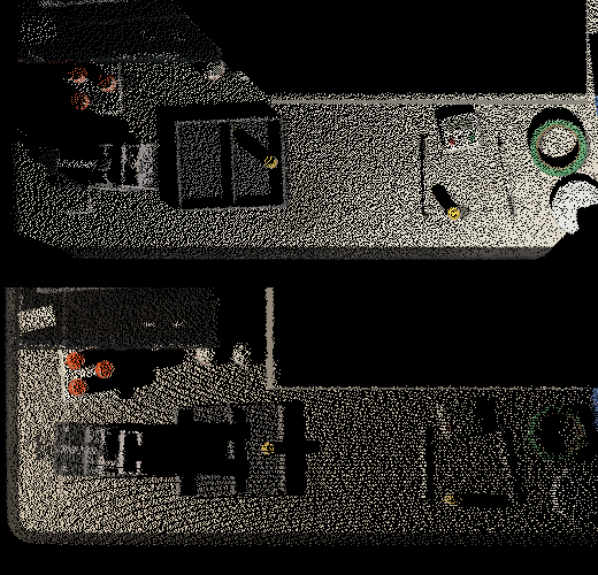

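Scene and side agree within their millimetre-scale offsets. I'll pick the far pen, at about (0.484,-0.387), because it has the most room around it. First I'll go above it and look with the wrist camera from two places.

```bash
cat >> h.py <<'E'
def down(phi):  # tool x down, jaw (tool y) along world angle phi
    x=np.array([0,0,-1.]); y=np.array([np.cos(phi),np.sin(phi),0]); return R.from_matrix(np.stack([x,y,np.cross(x,y)],1)).as_rotvec()
def best(pos,phi):
    q=manip.state()["joint_pos"]; c=[]
    for p in(phi,phi+np.pi):
        j=inverse_kinematics(np.array(pos,float),down(p))
        if j is not None: c.append((np.abs(np.array(j)-q).max(),p,j))
    d,p,j=min(c,key=lambda t:t[0]); return down(p),np.array(j)
def wrist(tag):
    s=manip.state(); c=cams.capture("wrist"); cv2.imwrite(f"pics/{tag}.png",c["image"])
    T=np.eye(4); T[:3,:3]=R.from_rotvec(s["tcp_rot"]).as_matrix(); T[:3,3]=s["tool_pos"]; T=T@c["T_tool_cam"]
    np.savez(tag+".npz",T=T,**c); return c,T
def rays(c,uv):
    K=c["intrinsics"]; d=np.array(uv,float)-K[:2,2]; f=K[0,0]; r=np.hypot(*d.T); a=r/f
    k=np.where(r>0,np.sin(a)/np.maximum(r,1e-9),0); return np.c_[d*k[:,None],np.cos(a)]
def wcloud(c):
    z=c["z_map"]; v,u=np.mgrid[:z.shape[0],:z.shape[1]]; d=rays(c,np.c_[u.ravel(),v.ravel()])
    zz=z.ravel(); p=d/np.where(d[:,2:]>.05,d[:,2:],np.nan)*zz[:,None]; p[zz==0]=np.nan
    T=c["T"]; return (p@T[:3,:3].T+T[:3,3]).reshape(z.shape+(3,))
E
python3 - <<'E'
from h import *
np.set_printoptions(precision=4,suppress=True)
s=manip.state(); print(R.from_rotvec(s["tcp_rot"]).as_matrix())
th=np.arctan2(.0239,.1189)
r,j=best([.47,-.40,.20],th+np.pi/2); print(j); 
manip.move_pose([.47,-.40,.20],r); print(manip.state()["clock"],manip.state()["joint_pos"])
c,T=wrist("w1"); print(T,c["intrinsics"])
manip.move_linear([.46,-.385,.13]); wrist("w2"); print(manip.state()["clock"],manip.state()["tool_pos"])
a,b=cv2.imread("pics/w1.png"),cv2.imread("pics/w2.png")
cv2.imwrite("pics/w12.png",cv2.resize(np.hstack([a,b]),(800,300)))
E
```

```text
[[-0.0004  0.2317 -0.9728]
 [ 0.0019 -0.9728 -0.2317]
 [-1.     -0.002  -0.0001]]
[-0.7455  0.1824  1.7754  0.      1.1837  0.627 ]
1.6083 [-0.7469  0.1825  1.775  -0.0005  1.1837  0.6267]
[[ 0.1957 -0.934  -0.2988  0.5456]
 [-0.9807 -0.1863 -0.0599 -0.3846]
 [ 0.0002  0.3047 -0.9524  0.3458]
 [ 0.      0.      0.      1.    ]] [[325.1923   0.     277.825 ]
 [  0.     325.1923 211.3489]
 [  0.       0.       1.    ]]
2.3417 [ 0.4607 -0.3861  0.1312]
```

View pics/w12.png

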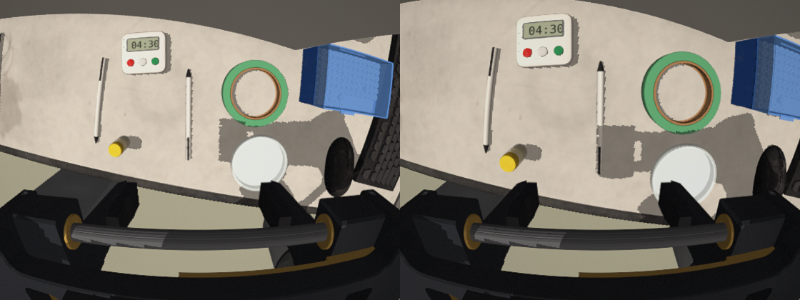

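Wrist views (full-resolution pixels): the chosen pen runs from (263,97) to (263,224) in w1 and from (280,88) to (280,246) in w2. It is clear of the tape ring and the dish. I'll extract its line precisely.

Run:
```python
from h import *
np.set_printoptions(precision=4,suppress=True)
L={}
for t,(u0,u1,v0,v1) in(("w1",(250,276,85,235)),("w2",(262,300,75,260))):
    c=dict(np.load(t+".npz")); P=wcloud(c); 
    desk=P[150:200,200:240].reshape(-1,3); print(t,"desk z",np.nanmedian(desk[:,2]))
    q=P[v0:v1,u0:u1]; m=(q[...,2]>np.nanmedian(desk[:,2])+.004)&(q[...,2]<.03)
    p=q[m]; d=p[:,:2]-np.median(p[:,:2],0); w=np.linalg.svd(d,full_matrices=False)[2][0]; w*=np.sign(w[0]); s=d@w
    vv,uu=np.nonzero(m); print(len(p),"z",np.percentile(p[:,2],[50,90]),"ends",np.median(p[:,:2],0)+np.outer(np.percentile(s,[1,99]),w),"ang",np.degrees(np.arctan2(w[1],w[0])),"px",uu.min()+u0,uu.max()+u0,vv.min()+v0,vv.max()+v0)
    L[t]=(c,np.array([[uu[vv==vv.min()].mean()+u0,vv.min()+v0],[uu[vv==vv.max()].mean()+u0,vv.max()+v0]]))
for k in(0,1):
    M=[];bb=[]
    for c,uv in L.values():
        d=c["T"][:3,:3]@rays(c,uv[k:k+1])[0]; d/=np.linalg.norm(d); N=np.eye(3)-np.outer(d,d); M.append(N); bb.append(N@c["T"][:3,3])
    print("triang",np.linalg.solve(sum(M),sum(bb)))
```

```text
w1 desk z -0.0004186646995741894
956 z [0.0071 0.0086] ends [[ 0.4249 -0.391 ]
 [ 0.5548 -0.3678]] ang 10.135403562630689 px 259 267 96 223
w2 desk z -0.0003796843224639912
1509 z [0.0072 0.0086] ends [[ 0.4246 -0.3918]
 [ 0.5543 -0.3678]] ang 10.463546843538245 px 274 285 86 244
triang [ 0.5579 -0.3671 -0.0031]
triang [ 0.427  -0.3915  0.0192]
```

Run:
```python
from h import *
np.set_printoptions(precision=4,suppress=True)
a=np.radians(10.3); g=np.array([.4897,-.3797])-.035*np.array([np.cos(a),np.sin(a)])
manip.set_gripper(.032,force=15)
r,j=best([*g,.06],a+np.pi/2)
manip.move_linear([*g,.05],rot=r); manip.move_linear([*g,.003],rate=.06)
s=manip.state(); print(s["clock"],s["tool_pos"],s["contact_force"])
manip.set_gripper(0.0,force=15); s=manip.state(); print(s["gripper_width"],s["contact_force"],s["clock"])
manip.move_linear([*g,.10]); print(manip.state()["gripper_width"])
r,j=best([.47,.06,.22],np.pi/2); print(j)
manip.move_pose([.47,.06,.22],r); s=manip.state(); print(s["clock"],s["gripper_width"],s["joint_pos"],s["tool_pos"])
wrist("w3")
```

```text
4.8917 [ 0.4555 -0.3862  0.0032] [-0.2733 -0.9719 -0.8738]
0.008100068373671457 [-0.0052  0.3351  1.168 ] 5.375
0.008023009237735367
[ 0.0744 -0.1104  2.0405 -0.      1.2115  1.6452]
7.8667 0.008008592485467684 [ 0.0733 -0.1096  2.0406 -0.0003  1.2112  1.6449] [0.47   0.0594 0.2196]
```

View pics/w3.png

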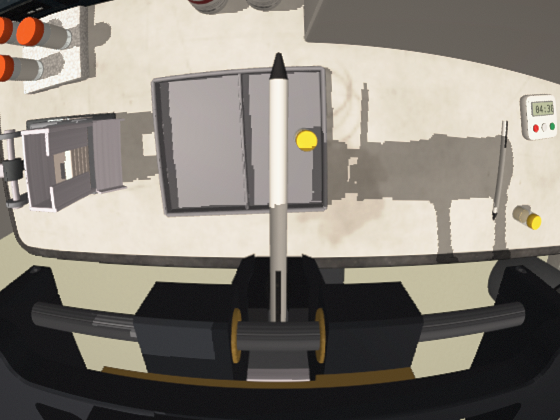

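w3: the pen is held, pointing forward with its tip at (278,55). The tray rim corners are at (152,78), (326,67), (328,210) and (165,215), with the vial cap at (307,140). The dispenser is on the left, its chute at (105,155). Now I'll fit the tray, vial, dispenser and held pen.

Run:
```python
from h import *
np.set_printoptions(precision=4,suppress=True)
c=dict(np.load("w3.npz")); P=wcloud(c); V,U=np.mgrid[:420,:560]; Z=P[...,2]
m=(Z>.02)&(Z<.03)&(U>145)&(U<335)&(V>60)&(V<222)&~((U>262)&(U<292))&~(np.hypot(U-307,V-140)<22)
p=P[m][:,:2]
(cx,cy),(w,h),a=cv2.minAreaRect((p*1000).astype(np.float32)); print("tray rect",len(p),cx,cy,w,h,a, "pct",np.percentile(p,[.5,99.5],0))
m=(Z>.04)&(np.hypot(U-307,V-140)<22); print("cap",m.sum(),P[m].mean(0),P[m].min(0),P[m].max(0))
m=(Z>.09)&(U>265)&(U<292)&(V>50)&(V<320); q=P[m]; print("pen",len(q),np.percentile(q,[1,99],0),"fit z(x)",np.polyfit(q[:,0],q[:,2],1),"y(x)",np.polyfit(q[:,0],q[:,1],1))
# all-camera dispenser points: side cloud
S=dict(np.load("scene0.npz"));D=dict(np.load("side0.npz"))
for n,Q in(("scene",cloud(S)),("side",cloud(D))):
    q=Q.reshape(-1,3); q=q[(q[:,0]>.4)&(q[:,0]<.62)&(q[:,1]>.15)&(q[:,1]<.46)]
    for z0,z1 in((.015,.03),(.05,.064),(.1,.125),(.125,.14),(.143,.165)):
        k=q[(q[:,2]>z0)&(q[:,2]<z1)]
        if len(k)>5: print(n,z0,z1,len(k),np.percentile(k,[2,98],0)[:,:2].ravel())
q=P.reshape(-1,3); q=q[(q[:,0]>.4)&(q[:,0]<.62)&(q[:,1]>.21)&(q[:,1]<.46)]
for z0,z1 in((.02,.045),(.05,.064),(.1,.125),(.125,.14),(.143,.165)):
    k=q[(q[:,2]>z0)&(q[:,2]<z1)]
    if len(k)>5: print("wrist",z0,z1,len(k),np.percentile(k,[2,98],0)[:,:2].ravel())
```

```text
tray rect 2405 513.978271484375 102.08255004882812 158.4520263671875 187.67698669433594 2.1272473335266113 pct [[0.4327 0.0068]
 [0.5952 0.1969]]
cap 399 [0.5199 0.0347 0.0625] [0.5081 0.022  0.04  ] [0.5386 0.0566 0.2233]
pen 5142 [[0.4442 0.0548 0.22  ]
 [0.5702 0.0652 0.2636]] fit z(x) [-0.0597  0.2555] y(x) [-0.0011  0.0606]
scene 0.015 0.03 339 [0.4338 0.1556 0.6186 0.3444]
scene 0.05 0.064 249 [0.4699 0.2395 0.5527 0.3472]
scene 0.1 0.125 330 [0.4737 0.2509 0.5469 0.3278]
scene 0.125 0.14 238 [0.4748 0.2524 0.5482 0.3781]
scene 0.143 0.165 122 [0.4967 0.3921 0.5423 0.432 ]
side 0.015 0.03 655 [0.4372 0.1615 0.6186 0.3893]
side 0.05 0.064 524 [0.4726 0.27   0.6153 0.3696]
side 0.1 0.125 381 [0.4772 0.2561 0.5508 0.334 ]
side 0.125 0.14 507 [0.4773 0.2556 0.5505 0.3656]
side 0.143 0.165 275 [0.4986 0.3849 0.5418 0.4372]
wrist 0.02 0.045 1990 [0.4727 0.2348 0.619  0.3834]
wrist 0.05 0.064 1378 [0.4719 0.2426 0.6162 0.3564]
wrist 0.1 0.125 2506 [0.4761 0.2542 0.5481 0.3224]
wrist 0.125 0.14 1851 [0.4749 0.2545 0.5486 0.3308]
```

Run:
```python
from h import *
np.set_printoptions(precision=4,suppress=True)
x,y=.4795,.0672
r,j=best([x,y,.1],np.radians(92.1))
manip.move_linear([x,y,.08],rate=.2,rot=r); manip.move_linear([x,y,.010],rate=.08)
s=manip.state(); print(s["clock"],s["tool_pos"],s["contact_force"])
manip.set_gripper(.022); manip.move_linear([x,y,.16],rate=.2)
manip.set_gripper(.07)
wrist("w4"); s=manip.state(); print(s["clock"],s["contact_force"])
for b in(0,np.pi): print(inverse_kinematics(np.array([.505,-.027,.1]),down(b+np.radians(2))))
```

```text
9.7917 [0.4801 0.0672 0.0104] [ 0.5705  0.0367 -0.4777]
11.9833 [-0.1267  1.1204 -0.353 ]
[-0.1027  0.077   2.0963 -0.      0.9683 -0.1376]
None
```

View pics/w4.png

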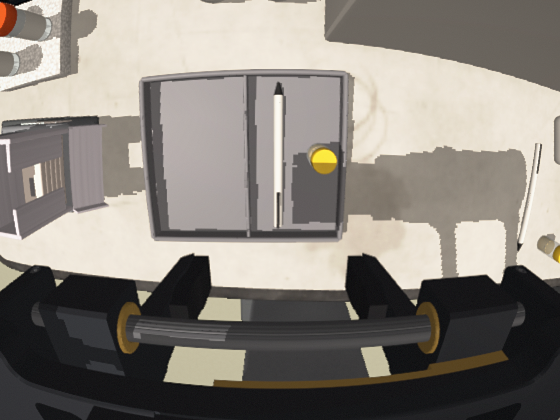

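w4: the pen lies flat in the vial's compartment, from (278,85) to (278,228), and the vial still stands at (323,158). Now the push.

Run:
```python
from h import *
np.set_printoptions(precision=4,suppress=True)
r0=down(np.radians(2.1)); r1=down(np.radians(-3.))
manip.move_pose([.505,-.027,.10],r0); manip.move_linear([.505,-.027,.007],rate=.15)
s=manip.state(); f0=s["contact_force"]; print(s["clock"],s["tool_pos"],f0)
manip.move_linear([.505,-.004,.007],rate=.04); print(manip.state()["contact_force"]-f0)
manip.move_linear([.503,.044,.007],rate=.035,rot=r1); print(manip.state()["contact_force"]-f0)
y=.044
while y<.072:
    y+=.003; manip.move_linear([.503,y,.007],rate=.03); s=manip.state(); d=s["contact_force"]-f0
    print(round(y,3),s["tool_pos"][1],d)
    if abs(d[1])>7: break
manip.move_linear([.503,y-.02,.007],rate=.1); manip.move_linear([.503,y-.02,.12],rate=.2)
wrist("w5"); print(manip.state()["clock"])
c=cams.capture("scene"); np.savez("scene1.npz",**c); cv2.imwrite("pics/scene1.png",c["image"])
b=cv2.imread("pics/w5.png"); a=c["image"][120:320,140:440]
cv2.imwrite("pics/p5.png",np.vstack([cv2.resize(a,(480,320)),cv2.resize(b,(480,280))]) if 0 else np.hstack([cv2.resize(a,(440,300)),cv2.resize(b,(360,300))]))
```

```text
14.3 [ 0.5056 -0.027   0.0075] [ 0.5912 -0.0039  0.4602]
[-1.5292 -0.4638 -0.4457]
[-0.3099  0.9012 -0.8701]
0.047 0.047125581256519056 [ 0.2192 -0.8386  0.0191]
0.05 0.05021091951574451 [-0.2031  0.0281 -0.5015]
0.053 0.053267349216396434 [-0.5254 -0.4531 -0.0808]
0.056 0.056276924716259336 [-1.193  -0.4125 -0.6732]
0.059 0.05931140377781646 [-0.831   0.1395 -0.0204]
0.062 0.06009746483930134 [  1.5182 -10.2948  -0.2787]
19.1667
```

View pics/p5.png

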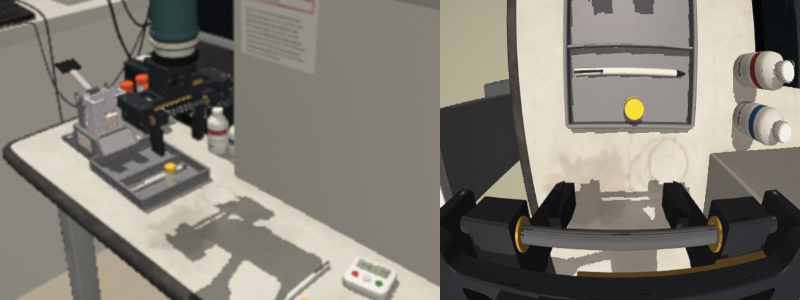

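The tray met the dispenser face at tool y = 0.060, with a 10 N rise, as predicted. The picture shows it under the chute with the pen lying and the vial standing. Now the first press.

```bash
cat >> h.py <<'E'
PX,PY=.5195,.4165
def press(up=.17):
    f0=manip.state()["contact_force"]
    manip.move_linear([PX,PY,.112],rate=.08); z=.112
    while z>.096:
        z-=.002; manip.move_linear([PX,PY,z],rate=.04); s=manip.state(); d=s["contact_force"]-f0
        if d[2]>14: break
    print("bottom",z,s["tool_pos"],d)
    manip.dwell(.1); manip.move_linear([PX,PY,up],rate=.1); manip.dwell(.5)
    s=manip.state(); print("up",s["tool_pos"],s["contact_force"]-f0,s["clock"])
E
python3 - <<'E'
from h import *
np.set_printoptions(precision=4,suppress=True)
manip.set_gripper(0.0); manip.move_linear([.49,.04,.24],rate=.3)
r=down(np.radians(-3.)); manip.move_pose([PX,PY,.24],r); s=manip.state(); print(s["clock"],s["joint_pos"])
manip.move_linear([PX,PY,.17],rate=.2)
press(.2)
c=cams.capture("side"); np.savez("side2.npz",**c); d=cams.capture("scene"); np.savez("scene2.npz",**d)
cv2.imwrite("pics/p6.png",np.hstack([cv2.resize(c["image"][150:380,180:380],(390,450)),cv2.resize(d["image"][130:290,160:320],(410,450))]))
E
```

```text
22.25 [ 0.637   0.2459  1.6247 -0.0007  1.272   0.6905]
bottom 0.102 [0.5206 0.417  0.1054] [-4.456  -3.4878 19.8559]
up [0.5195 0.4165 0.1999] [ 0.0551  0.662  -0.0474] 26.6083
```

View pics/p6.png

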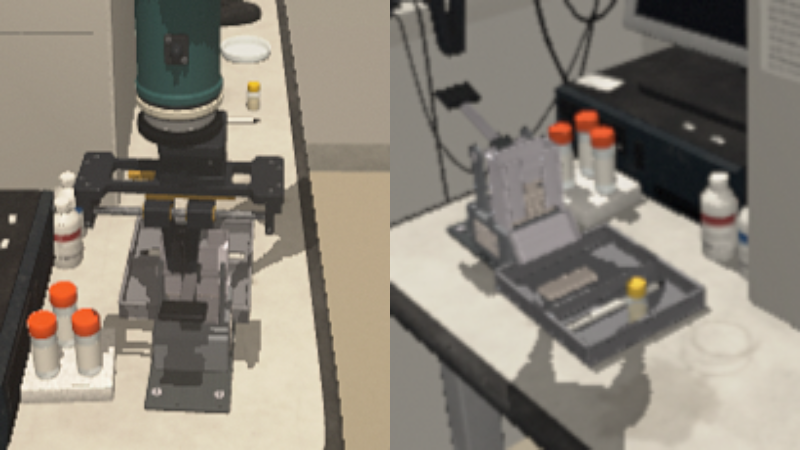

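The first cassette lies in the near compartment, at (568,285) in the right half, and the lever is back up. Two more presses, then I'll lift away and look.

Run:
```python
from h import *
np.set_printoptions(precision=4,suppress=True)
manip.move_linear([PX,PY,.17],rate=.2)
press(.17)
d1=cams.capture("scene")["image"]
press(.24)
r=down(np.radians(92.)); manip.move_pose([.46,.16,.26],r); manip.dwell(.2)
wrist("w7"); d=cams.capture("scene"); np.savez("scene3.npz",**d); print(manip.state()["clock"])
f=lambda i:cv2.resize(i[130:290,160:320],(300,300))
cv2.imwrite("pics/p7.png",np.vstack([np.hstack([f(d1),f(d["image"])]),cv2.resize(cv2.imread("pics/w7.png"),(600,300))[:,:]]))
```

```text
bottom 0.102 [0.5206 0.4169 0.1054] [-2.4552 -3.461  20.0218]
up [0.5195 0.4165 0.1699] [ 2.3888 -0.8662 -0.2419] 30.5667
bottom 0.102 [0.5203 0.4167 0.1054] [-3.2689 -3.9803 21.1227]
up [0.5195 0.4165 0.24  ] [ 0.7058 -0.4213 -0.8151] 34.875
36.925
```

View pics/p7.png

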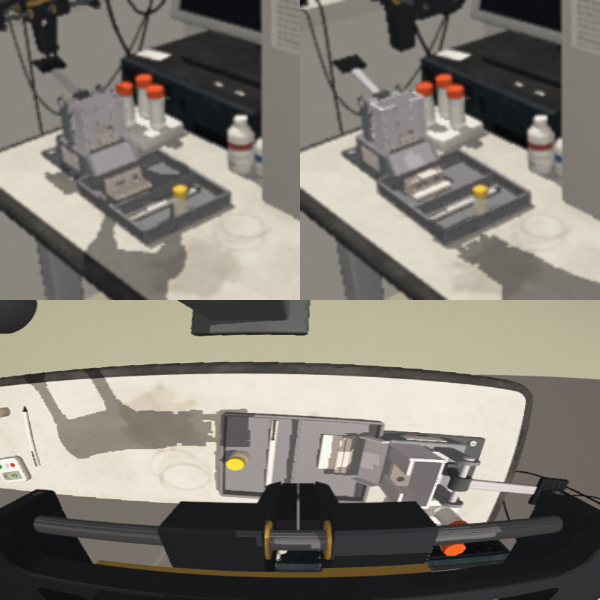

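Run:
```python
from h import *
np.set_printoptions(precision=4,suppress=True)
c=dict(np.load("w7.npz")); P=wcloud(c)
m=(P[...,0]>.44)&(P[...,0]<.58)&(P[...,1]>.165)&(P[...,1]<.232)&(c["image"].min(-1)>130)
print(m.sum(),np.percentile(P[m],[1,25,50,75,99],0))
cv2.imwrite("pics/p8.png",cv2.resize(c["image"][145:300,200:440],None,fx=3.3,fy=3.3,interpolation=cv2.INTER_CUBIC))
```

```text
4259 [[ 0.4411  0.1656 -0.001 ]
 [ 0.4696  0.1799  0.0023]
 [ 0.5009  0.1964  0.0032]
 [ 0.5332  0.211   0.0097]
 [ 0.5761  0.2305  0.0278]]
```

View pics/p8.png

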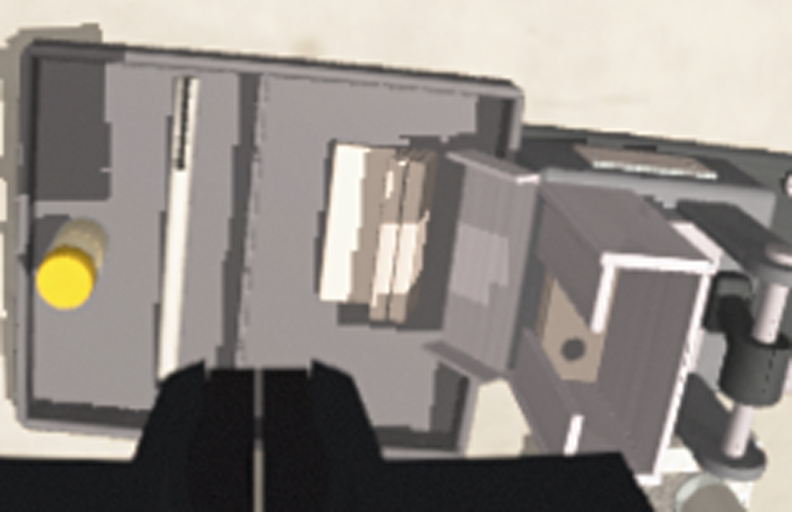

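Run:
```python
from h import *
np.set_printoptions(precision=4,suppress=True)
c=dict(np.load("w7.npz")); P=wcloud(c)
for n,(u0,u1,v0,v1) in dict(cas_left=(302,309,192,232),cas_mid=(314,318,208,232),cas_right=(320,325,208,235),tray_floor=(280,295,180,220),stack_top=(368,378,242,258),rim_front=(215,330,157,163)).items():
    q=P[v0:v1,u0:u1].reshape(-1,3); print(n,np.nanmedian(q,0),np.nanpercentile(q[:,2],[5,95]))
for f in("scene0","scene3"):
    d=dict(np.load(f+".npz")); q=cloud(d).reshape(-1,3); k=q[(q[:,0]>.49)&(q[:,0]<.55)&(q[:,1]>.385)&(q[:,1]<.45)&(q[:,2]>.1)&(q[:,2]<.165)]; print(f,"paddle",len(k),np.median(k,0))
```

```text
cas_left [0.5053 0.1976 0.0098] [0.0084 0.0109]
cas_mid [0.5106 0.2097 0.0261] [0.0093 0.0278]
cas_right [0.5117 0.218  0.0262] [0.0239 0.0277]
tray_floor [0.492  0.1742 0.0027] [0.0014 0.004 ]
stack_top [0.5289 0.2734 0.0719] [0.0706 0.0732]
rim_front [0.4404 0.1532 0.0002] [-0.0016  0.0241]
scene0 paddle 131 [0.5169 0.4092 0.1505]
scene3 paddle 133 [0.5173 0.4092 0.1508]
```

Run:
```python
from h import *
print(manip.state()["clock"]); order.close_job()
```

```text
36.925
the job is handed in; nothing more can be done
```

I made up the screening tray and handed the job in at 36.9 s of the 61 s allowed; no verdict was reported.

**What I did**
- **Pen:** the vial was already in the tray, so I added the pen lying farther to the robot's right. I laid it flat beside the vial.
- **Tray:** I pushed it gently with both fingers until it met the dispenser face. The force rose by about 10 N at tool y = 0.060, as predicted.
- **Lever:** I pressed it fully down to its stop (about 20 N) and let it come fully up three times, once for each of the three pots.

**Last checks before handing in**
- **Cassettes:** all three show in the compartment by the dispenser. One lies flat with its top at 10 mm. The other two reach about 26 mm, so they are probably standing on edge or leaning on each other. That should still be within the height limit.
- **Magazine:** the top of the stack is at 72 mm, which fits two cassettes left.
- **Other compartment:** the vial stands and the pen lies flat.
- **Lever:** the paddle is back at its starting height, 150.8 mm against 150.5 mm.
- **Spares:** I never touched the spare vial and pen. I did not re-measure where they are.

**Disagreement:** the pen's height from the two close wrist views was poor, -3 mm at one end and 19 mm at the other, because the views were too close together. I used the depth reading of 8 mm instead, which agreed with the text.

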